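Fold down the hook and hang up the air-conditioner remote

ROBOT

A 7-joint arm with a two-finger parallel gripper is mounted at the origin on the work surface. World frame = base frame: x ahead of the robot, y to its left, z up, the work surface at z = 0. Lengths are in m, angles in rad, forces in N, time in s.
With the tool pointing down it reaches from about 0.4 to 0.85 m from the base axis. Payload 4.5 kg.
Tool frame: the origin (TCP) lies at the very end of the fingers, on their centre line; the grasp point (between the pads) lies 19 mm behind it; z points along the fingers, y is the line along which they close (so a half turn about z gives the same grasp; the last joint's range is limited). The gripper opens to 88 mm and grips with 3 to 60 N. Pads are 18 mm wide; open, the fingers measure 123 mm over their backs; the gripper's body (75 mm by 187 mm) begins 45 mm behind the grasp point.
Start: joints at [1.377, 0.689, -0.195, 1.565, 0.157, 0.902, -0.215], TCP at [0.141, -0.609, 0.239] pointing down, gripper open.
Joint ranges: [-3.01, 3.01], [-0.46, 2.08], [-1.47, 1.51], [0.13, 2.56], [-1, 4.14], [0.04, 2.09], [-2.66, 2.66]. Speed limits (rad/s): [2.57, 2.57, 3.14, 3.14, 3.14, 3.14, 3.14].

INTERFACE

Orientations are given as a unit quaternion [x, y, z, w].
In Python, from plant import r, eyes, nets gives the robot as it stands.
- The arm moves only by the shell command python3 -m pendant 'ROWS' [FORCE]. ROWS is JSON, a list of rows, each an object of numbers: "claw": the opening, from 0 (shut) to 1 (fully open); "dx", "dy", "dz": the shift along the world's x, y, z in mm; "twist": the turn about the world's z in rad. In form: [{"claw": .., "dx": .., "dy": .., "dz": .., "twist": ..}, ...]. A call has 1 to 8 rows; each row is the pose to reach, as a shift and turn from the pose commanded when the call began; what a row does not reach only later rows make up. A row lasts 1/10 s, in which the tool goes at most 50 mm and 8.59 degrees, less where a joint would pass 70% of its speed; a pose out of reach is approached as far as the arm can. A call with a gripper value outside its range is refused whole. The fingers move at their own pace and stop on an object; FORCE is the grip in N (left out, the last holds). Time passes only in rows, so rows that repeat a pose let the fingers close. It gives the time, the measured TCP pose, the force, the opening and the grip force at its end, in the units of the state.
- r.get_state(): the state, without advancing time (a new reading comes with each control period).
- eyes.snapshot(name): name is "scene" or "top" or "wrist"; returns (picture, depth): 400x640x3 uint8, blue, green, red; 400x640 float32, m along the optical axis (not along the pixel's ray), 0 where there is no reading.
- eyes.camera_info(name): a dict with "K" (3x3 intrinsics, pixels), "world_to_cam" (4x4, takes a point from world to camera coordinates); the wrist camera has in their place "T_tool_cam" (4x4, takes a point from camera to tool coordinates, whose origin is the TCP and whose axes are the flange's). Camera axes: x right, y down, z forward; pixel columns grow to the right and rows downward; lengths in m; the calibration is good to about 2 mm. A picture is of the moment at which its call begins: read the wrist's pose just before it. camera_info takes no time and is no camera call.
- r.finish_job(): hands the job in; it is judged then, once.
Trained networks look in the newest picture that a camera, given by its name, has taken for a name from the list of things; names that differ only in an ending like _2 or _b are one class to them, and where a whole thing is asked for, a point or a joint stands for the part that bears it (a point fixed in the world has none). Each returns a list of dicts, best first, with "confidence" (0 to 1); they miss things now and then, are a little off and sometimes report something else, mostly with a low value. They report only what shows in the picture. A call takes as long as a camera call. They do not tell look-alikes from the thing itself.
- nets.spot_in(camera, query): "box" ([left, top, width, height] as shares, 0 to 1, of the picture: columns of its width, rows of its height, round what is visible of it).
- nets.place_of(camera, query): "position" ([column, row] as shares, 0 to 1, of the picture: columns of its width, rows of its height: a listed point, or the origin of a listed thing).
The state is a dict: "clock": time; "q": joint angles; "qd": joint speeds; "joint_torque": joint torques, N m; "tool_pos": TCP position; "eef_rot": TCP orientation; "contact_force": force on the tool from outside, world axes, zero at the start; "moment": the same for the moment, N m; "opening": opening from 0.0 (shut) to 1.0 (fully open); "finger_force": force on a finger pad.
Only numpy, scipy, OpenCV 4.12 (cv2) and the standard library are available. Lean on these libraries where they do the work, as an engineer would, in place of code of your own. Each camera call takes 0.05 s, during which the arm holds its last target. There are 200 camera calls.

TASK

On the side of the black drawer unit a small steel hook is folded up flat. Gently fold it outward and down, all the way to its stop, then lift the air-conditioner remote out of its desk stand and hang it by the eye of its cradle on the hook, behind the upturned tip. The hook is bent from use, so work by feel and do not force anything, and leave the other things on the desk where they are.

Things in the scene. Friction and masses are not known exactly. Their poses are not given: they have to be found in the camera images.
- hook_hinge (a point): Hinge pin of the hook, 200 mm above the desk, 9 mm out from the middle of the -y side face of the black drawer unit. Axes of the unit: -y straight out of the face, x along it (the pin), z up. The hook is bent: on its stop it points up to 0.11 rad to either side and 0.07 rad above or below level, so its tip is up to 9 mm off sideways, 6 mm in height; no reading shows this.
- drawer_unit: Fixed black drawer unit, 260 (x) x 200 (y) x 255 mm high, origin under its centre; hook on its -y side. A white telephone on its top, at most 51 mm high, starts 107 mm in from the hook's face; nearer that face the top is bare.
- hook (a joint): Steel hook, rad: 0 = standing flat along the face, 1.57 = folded out on its hard stop. Bar 8 x 8 mm, pin to tip 85 mm (folded up, 30 mm above the unit's top: catch it from behind). At the tip an 8 mm thick lip rises 10 mm over the bar's upper face. Stiff hinge (3 N at the tip), stays as left. At most 30 N from the robot (squeezing counts), 20 N from the remote.
- remote: White remote in a grey hanging cradle, loose, 130 to 210 g, 183 mm high, standing upright in the stand; origin under its centre, z up. Lower body 50 (x) x 22 (y) x 128 mm. Above it an eye passing through along y: 12 mm wide (x), from z = 128 to 152 mm. Over the eye a solid header 37 (x) x 10 (y) mm, z = 152 to 183 mm, to be pinched across y from above.
- remote_eye (a point): Middle of the upper edge of the eye in the cradle, 152 mm above the remote's underside, axes as the remote: this edge rests on the hook's bar when it hangs.
- stand: Fixed grey desk stand, open box 68 (x) x 42 (y) x 60 mm high with 4 mm walls, its floor 6 mm above the desk; origin under its centre. The remote stands loosely in it, lift it more than 60 mm to clear.
- pen_cup: Dark steel pen cup, loose, 76 mm across, 95 mm high, pens to 160 mm; origin under its centre. It and the stand may swap places.
- stapler: Orange stapler, loose, 35 (x) x 130 (y) x 45 mm, origin under its centre.
- calculator: Grey desk calculator, loose, 150 (x) x 100 (y) x 21 mm, origin under its centre.
- mouse: Black mouse, loose, 100 (x) x 58 (y) x 34 mm, origin under its centre.
- tape_dispenser: Black tape dispenser with a yellow roll, loose, 140 (x) x 55 (y) x 94 mm, origin under its centre.
- mug: White mug, loose, 80 mm across, 90 mm high, origin under its centre.
Things that resemble listed ones, but are neither listed nor needed, are in the scene too. What is shaped like the remote but green or yellow is not meant.

How it is judged:
On the way:
1. the hook is folded out to its stop and nothing hangs on it yet (value of joint hook above 1.53 rad and contact force between remote and hook below 0.05 N), for 0.2 s.
At the end, for the whole second after the job is handed in: Hook on its stop (over 1.53 rad); the remote hangs on it by its eye, its weight on the bar, 15 to 75 mm out from the hinge pin, eye edge within 15 mm sideways of the pin and -6 to 12 mm of its height, within 0.25 rad of upright, swaying under 0.12 m/s at most, let go (value of joint hook above 1.53 rad and contact force between remote and hook above 0.2 N and y of remote_eye in the frame of hook_hinge between -0.075 and -0.015 m and x of remote_eye in the frame of hook_hinge between -0.015 and 0.015 m and z of remote_eye in the frame of hook_hinge between -0.006 and 0.012 m and angle between remote's own z axis and vertical below 0.25 rad and linear speed of remote below 0.12 m/s); the robot touches nothing.
It fails at once if the fingers or the arm load the hook with more than 30 N (contact force between any of the fingers, the arm and hook above 30 N).
It fails at once if the remote and its cradle are pressed on the hook with more than 20 N (contact force between remote and hook above 20 N).
It fails at once if a bystander is moved more than 30 mm (distance of any of pen_cup, stapler, calculator, mouse, tape_dispenser, mug from where it was at the start of the episode above 0.03 m).
It also fails if it takes over 72 s, if anything falls off the work surface, if the arm or the gripper's body presses on something with over 40 N, if the wrist force passes 120 N, or if a joint passes its speed limit or range.

## Working session

There is one attempt and no reset: what is moved stays moved. The work goes in short steps, Python scripts to look and compute and a shell command to move; the robot and the scene stay as the last step left them, time stands still between calls to the robot, and variables do not carry over. Pictures are saved under pics/ and viewed, at most 10 in all, crops included, and the job is handed in when it is done.

```bash
ls; mkdir -p pics
cat > h.py <<'E'
import numpy as np,cv2
from plant import r,eyes,nets
from scipy.spatial.transform import Rotation as R
def cam(n):
    i=eyes.camera_info(n);K=np.array(i["K"])
    if n=="wrist":
        s=r.get_state();T=np.eye(4);T[:3,:3]=R.from_quat(s["eef_rot"]).as_matrix();T[:3,3]=s["tool_pos"]
        return K,T@np.array(i["T_tool_cam"])
    return K,np.linalg.inv(np.array(i["world_to_cam"]))
def shot(n,f=None):
    K,T=cam(n);p,d=eyes.snapshot(n)
    if f: cv2.imwrite("pics/"+f,p)
    v,u=np.mgrid[:400,:640]
    P=np.stack([(u-K[0,2])/K[0,0]*d,(v-K[1,2])/K[1,1]*d,d],-1)@T[:3,:3].T+T[:3,3]
    P[d==0]=np.nan
    return p,P
E
python3 - <<'E'
from h import *
s=r.get_state();print(s["clock"],s["eef_rot"],s["contact_force"])
for c in("scene","top"):
    p,P=shot(c,c+"1.png");print(c,cam(c)[1].round(2).tolist())
    for q in("drawer_unit","remote","stand","hook","pen_cup","mug","stapler","calculator","mouse","tape_dispenser"):
        for o in nets.spot_in(c,q)[:3]:
            b=np.array(o["box"])*[640,400,640,400];u,v=int(b[0]+b[2]/2),int(b[1]+b[3]/2);print(q,round(o["confidence"],2),b.astype(int),P[v,u].round(3))
E
```

```text
pics
0.0 [ 9.93517799e-01  1.13672930e-01 -1.74370104e-04 -9.04256157e-04] [ 0.07992271 -0.0030132  -0.46955154]
scene [[-0.55, 0.65, -0.53, 1.23], [0.84, 0.43, -0.35, 0.39], [0.0, -0.63, -0.77, 1.08], [0.0, 0.0, 0.0, 1.0]]
drawer_unit 0.6 [389 169 163 173] [0.65  0.363 0.287]
remote 0.97 [201 142  22  53] [ 0.643 -0.359  0.104]
remote 0.96 [193 164  29  53] [ 0.714 -0.31   0.11 ]
remote 0.85 [246 137  15  45] [ 0.572 -0.262  0.134]
stand 0.61 [243 169  38  31] [ 0.565 -0.252  0.028]
hook 0.43 [434 185   9  20] [0.507 0.241 0.249]
hook 0.26 [274 260  43  43] [0.766 0.008 0.006]
hook 0.2 [328 189  60  48] [0.492 0.034 0.017]
pen_cup 0.76 [304 153  27  45] [ 0.489 -0.107  0.09 ]
pen_cup 0.48 [247 136  16  46] [ 0.568 -0.261  0.134]
mug 0.67 [247 138  19  45] [ 0.56  -0.265  0.122]
stapler 0.89 [265 211  48  25] [ 0.646 -0.095  0.043]
calculator 0.79 [327 190  60  49] [0.498 0.034 0.019]
calculator 0.63 [267 214  46  24] [ 0.65  -0.088  0.044]
mouse 0.65 [270 137  32  28] [ 0.418 -0.27   0.036]
tape_dispenser 0.66 [223 225  52  29] [ 0.755 -0.144  0.06 ]
top [[0.01, -0.99, 0.12, 0.45], [-1.0, -0.01, -0.01, -0.01], [0.01, -0.12, -0.99, 1.16], [0.0, 0.0, 0.0, 1.0]]
drawer_unit 0.84 [119 146 125 121] [0.537 0.323 0.255]
drawer_unit 0.3 [288 117  28  35] [0.796 0.036 0.008]
remote 0.8 [428 220  31  15] [ 0.496 -0.374  0.122]
remote 0.74 [394 198  22  21] [ 0.55  -0.262  0.131]
remote 0.71 [422 174  37  20] [ 0.622 -0.366  0.123]
stand 0.91 [384 193  25  32] [ 0.555 -0.253  0.058]
hook 0.18 [395 197  16  24] [ 0.548 -0.259  0.131]
pen_cup 0.57 [338 227  28  22] [ 0.467 -0.125  0.01 ]
mug 0.63 [289 120  27  37] [0.784 0.033 0.005]
stapler 0.72 [321 172  39  28] [ 0.625 -0.088  0.047]
stapler 0.36 [278 204  44  53] [0.487 0.037 0.02 ]
calculator 0.88 [280 202  42  54] [0.493 0.034 0.02 ]
mouse 0.83 [390 238  25  37] [ 0.411 -0.277  0.035]
tape_dispenser 0.56 [340 133  43  32] [ 0.736 -0.147  0.069]
```

Run:
```python
import cv2
a=cv2.imread("pics/scene1.png")[100:400,160:600];b=cv2.imread("pics/top1.png")[80:300,100:500]
cv2.imwrite("pics/s2.png",cv2.resize(a,(800,545),interpolation=2));cv2.imwrite("pics/t2.png",cv2.resize(b,None,fx=2,fy=2,interpolation=2))
```

```text
(no output)
```

View pics/s2.png

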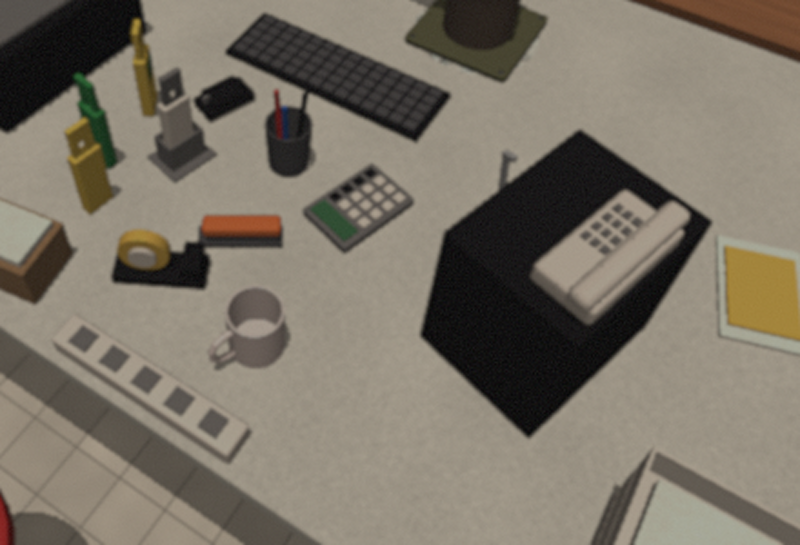

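View pics/t2.png

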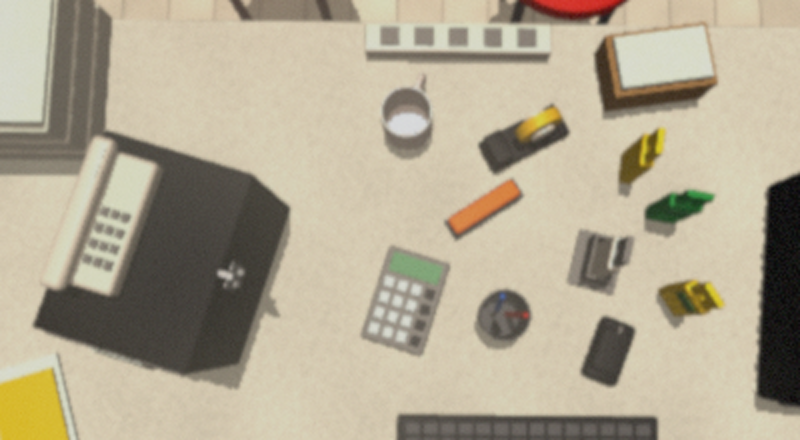

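The scene view shows the white remote in the grey stand at full-image pixel (255,160). Its look-alikes are yellow at (236,137), green at (212,165) and yellow at (208,190), and I choose the white one. The hook's tip is at (439,193). In the top view the unit is yawed, with the hook at about (215,217).

Run:
```python
from h import *
from scipy.optimize import minimize
pts={}
for c in("top","scene"):
    p,P=shot(c)
    X=P.reshape(-1,3);X=X[~np.isnan(X).any(1)]
    A=X[(X[:,2]>.245)&(X[:,2]<.264)&(X[:,1]>.1)&(X[:,1]<.6)&(X[:,0]>.3)&(X[:,0]<.8)]
    B=X[(X[:,2]>.245)&(X[:,2]<.32)&(X[:,1]>.1)&(X[:,1]<.6)&(X[:,0]>.3)&(X[:,0]<.8)]
    print(c,len(A),np.median(A[:,2]),cv2.minAreaRect(A[:,:2].astype(np.float32)),cv2.minAreaRect(B[:,:2].astype(np.float32)))
    pts[c]=B
    # hook: pts above 0.262 away from phone
    # stand rim / remote header
    S=X[(abs(X[:,0]-.56)<.07)&(abs(X[:,1]+.255)<.06)]
    for lo,hi in((.045,.066),(.125,.14),(.16,.2)):
        Q=S[(S[:,2]>lo)&(S[:,2]<hi)]
        if len(Q)>4: print(lo,len(Q),Q.mean(0).round(3),Q.min(0).round(3),Q.max(0).round(3),[np.round(t,3) for t in cv2.minAreaRect(Q[:,:2].astype(np.float32))])
def fit(B):
    best=None
    for yaw in np.linspace(-.6,.6,241):
        C=B[:,:2]@np.array([[np.cos(yaw),-np.sin(yaw)],[np.sin(yaw),np.cos(yaw)]])
        lo=np.percentile(C,.5,0);hi=np.percentile(C,99.5,0);e=abs(hi-lo-[.26,.2]).sum()
        if best is None or e<best[0]:best=(e,yaw,lo,hi)
    return best
for c in pts: 
    e,y,lo,hi=fit(pts[c]);m=(lo+hi)/2;print(c,e,y,hi-lo,[np.cos(y)*m[0]-np.sin(y)*m[1],np.sin(y)*m[0]+np.cos(y)*m[1]])
p,P=shot("scene")
for v in range(180,208,3): print(v,[P[v,u].round(3).tolist() for u in (437,439,441)])
for q in("hook_hinge","remote_eye","remote","stand","drawer_unit"):
  for c in("top","scene"):
    eyes.snapshot(c)
    print(q,c,[(round(o["confidence"],2),(np.array(o["position"])*[640,400]).round(1).tolist()) for o in nets.place_of(c,q)[:2]])
```

```text
top 5904 0.2541416227305606 ((0.5367895364761353, 0.33705419301986694), (0.2194153070449829, 0.2602319121360779), 73.48867797851562) ((0.5363396406173706, 0.33553647994995117), (0.22258123755455017, 0.2602319121360779), 73.48867797851562)
0.045 120 [ 0.55  -0.26   0.056] [ 0.518 -0.286  0.045] [ 0.592 -0.242  0.065] [array([ 0.554, -0.27 ]), array([0.042, 0.068]), np.float64(75.924)]
0.125 80 [ 0.552 -0.266  0.132] [ 0.531 -0.276  0.125] [ 0.579 -0.256  0.14 ] [array([ 0.555, -0.266]), array([0.02 , 0.049]), np.float64(89.696)]
0.16 86 [ 0.553 -0.27   0.182] [ 0.535 -0.279  0.16 ] [ 0.572 -0.263  0.193] [array([ 0.554, -0.272]), array([0.011, 0.037]), np.float64(77.356)]
scene 5996 0.2550552096557419 ((0.5380584597587585, 0.33790838718414307), (0.21935543417930603, 0.2650819420814514), 73.6010513305664) ((0.5373221039772034, 0.33540624380111694), (0.22457200288772583, 0.2650819420814514), 73.6010513305664)
0.045 217 [ 0.564 -0.263  0.056] [ 0.52  -0.299  0.045] [ 0.594 -0.243  0.066] [array([ 0.557, -0.267]), array([0.045, 0.072]), np.float64(69.595)]
0.125 106 [ 0.559 -0.268  0.132]
[... 1058 characters left out ...]
28, 0.249, 0.254], [0.523, 0.252, 0.252]]
204 [[0.539, 0.249, 0.255], [0.538, 0.253, 0.257], [0.535, 0.257, 0.257]]
207 [[0.548, 0.253, 0.257], [0.545, 0.256, 0.256], [0.542, 0.26, 0.255]]
hook_hinge top [(0.91, [217.9, 221.9]), (0.22, [351.9, 237.9])]
hook_hinge scene [(0.72, [439.4, 210.7])]
remote_eye top [(0.8, [413.0, 209.0]), (0.8, [455.5, 228.0])]
remote_eye scene [(0.89, [207.1, 149.5]), (0.88, [206.3, 174.8])]
remote top [(0.91, [398.6, 206.2]), (0.83, [430.0, 186.0])]
remote scene [(0.91, [212.3, 207.5]), (0.88, [260.0, 182.0])]
stand top [(0.87, [400.2, 207.9])]
stand scene [(0.77, [261.7, 187.3])]
drawer_unit top [(0.35, [301.5, 230.2])]
drawer_unit scene [(0.63, [302.8, 290.4])]
```

```bash
python3 -m pendant '[{"claw":0.5,"dx":30,"dy":40,"dz":20,"twist":-0.1},{"claw":0.5,"dx":60,"dy":75,"dz":40,"twist":-0.2},{"claw":0.5,"dx":95,"dy":110,"dz":60,"twist":-0.3},{"claw":0.5,"dx":130,"dy":145,"dz":80,"twist":-0.4},{"claw":0.5,"dx":165,"dy":180,"dz":90,"twist":-0.47},{"claw":0.5,"dx":200,"dy":210,"dz":100,"twist":-0.47},{"claw":0.5,"dx":235,"dy":240,"dz":110,"twist":-0.47},{"claw":0.5,"dx":270,"dy":270,"dz":120,"twist":-0.47}]' 20
python3 -m pendant '[{"claw":0.5,"dx":40,"dy":20,"dz":10,"twist":0},{"claw":0.5,"dx":80,"dy":45,"dz":20,"twist":0},{"claw":0.5,"dx":110,"dy":65,"dz":30,"twist":0},{"claw":0.5,"dx":110,"dy":65,"dz":30,"twist":0}]'
python3 - <<'E'
from h import *
s=r.get_state();print(s["clock"],s["q"],eyes.camera_info("wrist")["T_tool_cam"])
p,P=shot("wrist","w1.png")
X=P.reshape(-1,3);X=X[~np.isnan(X).any(1)]
S=X[(abs(X[:,0]-.555)<.06)&(abs(X[:,1]+.27)<.06)]
for lo,hi in((.05,.066),(.125,.14),(.17,.2),(.18,.2)):
    Q=S[(S[:,2]>lo)&(S[:,2]<hi)]
    if len(Q)>4: print(lo,len(Q),Q.mean(0).round(3),[np.round(t,4) for t in cv2.minAreaRect(Q[:,:2].astype(np.float32))],np.percentile(Q[:,2],95))
E
```

```text
clock: 3.05
tool_pos: [0.4105, -0.339, 0.359]
eef_rot: [0.993, -0.121, 0.0, 0.0]
contact_force: [0.8, -0.4, -1.3]
opening: 0.504
finger_force: 0.0
clock: 3.45
tool_pos: [0.5247, -0.2701, 0.3891]
eef_rot: [0.993, -0.116, 0.003, -0.002]
contact_force: [-0.4, 0.2, -0.1]
opening: 0.5
finger_force: 0.0
3.45 [ 0.45437129  0.49446116 -0.09343744  1.45421305  0.04295718  1.19095481
 -1.44674548] [[-1.15338867e-03 -9.58807665e-01 -2.84053747e-01  7.29977545e-02]
 [ 9.99999253e-01 -9.90842825e-04 -7.15921261e-04 -7.50029113e-05]
 [ 4.04978176e-04 -2.84054360e-01  9.58808092e-01 -1.46153380e-01]
 [ 0.00000000e+00  0.00000000e+00  0.00000000e+00  1.00000000e+00]]
0.05 294 [ 0.562 -0.273  0.06 ] [array([ 0.5546, -0.2708]), array([0.0421, 0.0682]), np.float64(76.1648)] 0.06120205398724396
0.125 298 [ 0.559 -0.274  0.133] [array([ 0.5549, -0.2726]), array([0.0209, 0.0488]), np.float64(76.5082)] 0.13502935989388476
0.17 288 [ 0.555 -0.273  0.189] [array([ 0.5544, -0.2725]), array([0.0097, 0.0367]), np.float64(76.6868)] 0.19010932214368287
0.18 284 [ 0.555 -0.273  0.189] [array([ 0.5544, -0.2725]), array([0.0097, 0.0366]), np.float64(76.6868)] 0.19010982116544214
```

View pics/w1.png

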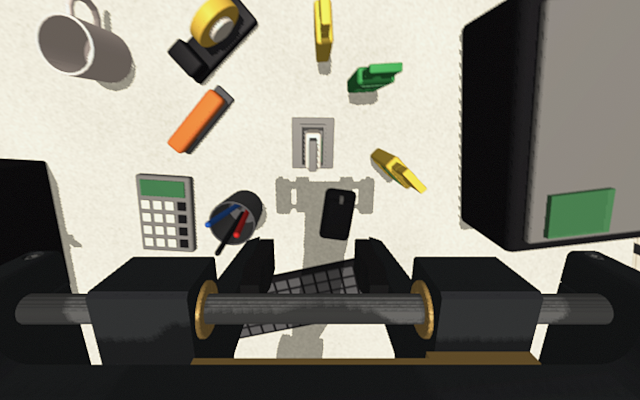

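The wrist view shows the white remote in its grey stand at (313,145), with the yellow and green look-alikes standing apart, so the choice holds. Header is at (0.554, -0.2725), top z 0.189, yaw -0.232. Next is the hook.

```bash
python3 -m pendant '[{"claw":0,"dx":0,"dy":48,"dz":2,"twist":0.15},{"claw":0,"dx":0,"dy":96,"dz":4,"twist":0.3},{"claw":0,"dx":0,"dy":144,"dz":6,"twist":0.45},{"claw":0,"dx":0,"dy":192,"dz":8,"twist":0.6},{"claw":0,"dx":0,"dy":240,"dz":10,"twist":0.75},{"claw":0,"dx":0,"dy":288,"dz":10,"twist":0.9},{"claw":0,"dx":0,"dy":336,"dz":10,"twist":1.05},{"claw":0,"dx":0,"dy":380,"dz":10,"twist":1.2}]' 20
python3 -m pendant '[{"claw":0,"dx":0,"dy":48,"dz":0,"twist":0.15},{"claw":0,"dx":-3,"dy":96,"dz":0,"twist":0.3},{"claw":0,"dx":-6,"dy":140,"dz":0,"twist":0.315},{"claw":0,"dx":-6,"dy":160,"dz":0,"twist":0.315},{"claw":0,"dx":-6,"dy":160,"dz":0,"twist":0.315}]'
cat > hk.py <<'E'
from h import *
import sys
# rectangle fit of the unit top with known size, then hook points in the hinge frame (x along face, out, z)
def unit(P):
    X=P.reshape(-1,3);X=X[~np.isnan(X).any(1)]
    return X
E
python3 - <<'E'
from h import *
s=r.get_state();print(s["clock"],s["q"],s["tool_pos"])
p,P=shot("wrist","w2.png")
np.save("w2.npy",P)
X=P.reshape(-1,3);X=X[~np.isnan(X).any(1)]
A=X[(abs(X[:,2]-.255)<.006)&(X[:,1]>.15)]
print(len(A),np.median(A[:,2]),cv2.minAreaRect(A[:,:2].astype(np.float32)))
E
```

```text
clock: 4.3
tool_pos: [0.5185, 0.1045, 0.3981]
eef_rot: [0.887, 0.463, -0.0, 0.001]
contact_force: [-0.1, -0.3, 0.8]
opening: 0.006
finger_force: 0.0
clock: 4.8
tool_pos: [0.5121, 0.2664, 0.3976]
eef_rot: [0.803, 0.596, -0.0, -0.001]
contact_force: [-0.4, -0.5, -0.3]
opening: 0.009
finger_force: 0.0
4.8 [-0.24056902  0.50862913 -0.54788836  1.45782721  0.26924668  1.25107275
 -1.11086339] [0.51214674 0.26636839 0.3976291 ]
35387 0.2550028374797928 ((0.5355871915817261, 0.3335290551185608), (0.19635771214962006, 0.25962063670158386), 72.99102783203125)
```

View pics/w2.png

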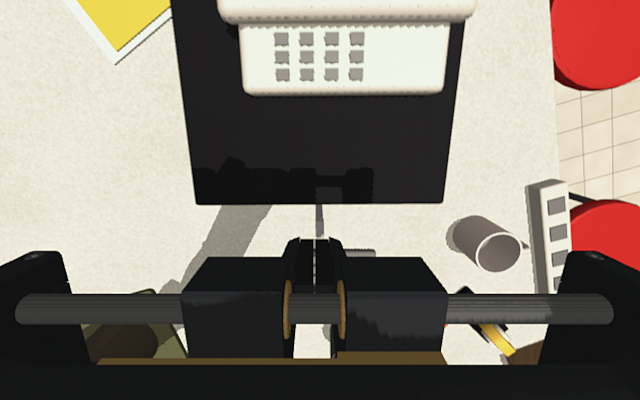

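The near top edge of the unit runs from (195,203) to (443,203). The hook shows between it and the fingers at about (320,220). I'll fit the face from this edge.

```bash
cat > fit.py <<'E'
import numpy as np
P=np.load("w2.npy");v,u=np.mgrid[:400,:640]
ok=(abs(P[...,2]-.255)<.005)
E=[]
for c in range(205,438,3):
    if 300<c<335: continue
    rr=np.where(ok[:230,c])[0]
    if len(rr): E.append(P[rr[-1],c])
E=np.array(E);k=np.polyfit(E[:,0],E[:,1],1);k=np.polyfit(*(E[abs(np.polyval(k,E[:,0])-E[:,1])<.003][:,:2].T),1)
yaw=np.arctan(k[0]);ex=np.array([np.cos(yaw),np.sin(yaw)]);n=np.array([np.sin(yaw),-np.cos(yaw)])
F=P[ok&(P[...,1]>.15)&(v<230)][:,:2]
def edge(c):return np.array(c)
L=[];Rr=[]
for row in range(110,195,3):
    cc=np.where(ok[row])[0]; L.append(P[row,cc[0],:2]@ex);Rr.append(P[row,cc[-1],:2]@ex)
a,b=np.median(L),np.median(Rr);print("yaw",yaw,"x extents",a,b,b-a)
out=np.median(E[:,:2]@n);m=(a+b)/2
H=m*ex+(out+.009)*n;print("hinge",H,"ex",ex,"n",n)
np.save("hinge.npy",np.r_[H,yaw])
E
python3 fit.py
cat > hp.py <<'E'
from h import *
def hinge():
    a=np.load("hinge.npy");y=a[2];return a[:2],np.array([np.cos(y),np.sin(y)]),np.array([np.sin(y),-np.cos(y)])
def loc(P):
    H,ex,n=hinge();d=P[...,:2]-H
    return np.stack([d@ex,d@n,P[...,2]-.2],-1)*1000
E
python3 - <<'E'
from hp import *
for nm,P in(("wrist",np.load("w2.npy")),("scene",shot("scene")[1]),("top",shot("top")[1])):
    L=loc(P).reshape(-1,3);L=L[~np.isnan(L).any(1)]
    m=(abs(L[:,0])<25)&(L[:,1]>-22)&(L[:,1]<22)&(L[:,2]>-10)&(L[:,2]<95)&~((L[:,1]<-4)&(L[:,2]<62))
    Q=L[m]
    for z in range(-10,95,10):
        q=Q[(Q[:,2]>=z)&(Q[:,2]<z+10)]
        if len(q)>1: print(nm,z,len(q),np.median(q,0).round(1),q.min(0).round(1),q.max(0).round(1))
s=r.get_state();print(loc(np.array(s["tool_pos"])))
E
```

```text
yaw -0.2886349472367425 x extents 0.290624108879484 0.5469905542312954 0.2563664453518114
hinge [0.50940166 0.24424226] ex [ 0.95863332 -0.28464391] n [-0.28464391 -0.95863332]
wrist 20 14 [ 0.3  1.3 27.1] [-3.2  0.8 24.6] [ 3.7  1.8 29.2]
wrist 30 26 [ 0.1  2.1 35.2] [-3.2  1.4 30.4] [ 3.6  2.8 40. ]
wrist 40 27 [ 0.1  3.6 44.1] [-3.2  2.4 40.2] [ 3.4  4.1 49.6]
wrist 50 24 [-0.1  4.5 54.2] [-3.2  3.6 50.2] [ 3.2  5.2 57. ]
wrist 70 6 [ 0.1 -2.1 79.6] [-3.2 -2.1 78.9] [ 3.5 -1.9 79.7]
wrist 80 154 [ 0.1  5.9 84.8] [-3.3 -2.5 80. ] [ 3.4 16.1 86.8]
scene 20 6 [ 4.5  6.  25.2] [ 2.7  4.1 22.2] [ 6.1  9.  29.7]
scene 30 13 [ 3.7  4.  34.6] [-2.2  0.9 30.2] [ 8.4  8.2 38. ]
scene 40 16 [ 3.2  5.7 44.8] [-3.6  3.2 40.3] [ 6.2 12.2 48.4]
scene 50 13 [ 4.4  6.9 55.4] [-1.2  2.9 51.7] [ 6.3 11.2 59.3]
scene 60 12 [ 3.8  7.  63.4] [-3.   4.7 60.3] [ 5.1 13.1 68.8]
scene 70 17 [ 4.9  8.9 75.2] [ 2.1  2.  70.2] [ 7.5 15.3 79.4]
scene 80 33 [ 3.1  6.  84.3] [-3.5 -2.1 80.1] [ 7.  16.1 87.8]
top 0 21 [-1.4  2.6  2.8] [-11.1  -2.7   0.2] [11.7  6.3  7.8]
top 20 2 [-0.7  8.8 24.3] [-1.9  8.5 21.8] [ 0.5  9.1 26.9]
top 30 2 [ 0.2  9.5 33.2] [-2.5  9.5 31.5] [ 3.   9.6 35. ]
top 40 2 [ 1.2 11.3 45.7] [-0.  10.8 42.4] [ 2.4 11.7 48.9]
top 60 4 [ 0.6 13.7 66.1] [-3.5 13.7 62.3] [ 4.2 13.8 67.9]
top 70 2 [ 1.2 14.9 77.5] [-1.1 14.7 75.3] [ 3.5 15.1 79.7]
top 80 25 [ 0.6  7.5 83.9] [-3.6 -0.9 80.1] [ 3.9 16.2 87.3]
[ -0.58420205 -17.8289874  197.83214634]
```

The hook stands laterally centred, leans out slightly (about 0.1 rad), and its tip is at +86 mm. I lower the shut fingers behind it.

```bash
python3 -m pendant '[{"claw":0,"dx":3,"dy":8,"dz":-20,"twist":0},{"claw":0,"dx":3,"dy":8,"dz":-60,"twist":0},{"claw":0,"dx":3,"dy":8,"dz":-100,"twist":0},{"claw":0,"dx":3,"dy":8,"dz":-125,"twist":0},{"claw":0,"dx":3,"dy":8,"dz":-136,"twist":0},{"claw":0,"dx":3,"dy":8,"dz":-136,"twist":0}]'
python3 -c "
from hp import *
s=r.get_state();print(loc(np.array(s['tool_pos'])),s['contact_force'])"
```

```text
clock: 5.55
tool_pos: [0.5163, 0.2701, 0.2612]
eef_rot: [0.805, 0.593, -0.001, 0.0]
contact_force: [0.2, -0.2, 0.5]
opening: 0.008
finger_force: 0.0
[ -0.69802286 -26.74129794  61.22191399] [ 0.19974248 -0.22221194  0.50764805]
```

```bash
python3 -m pendant '[{"claw":0,"dx":-2,"dy":-8,"dz":0,"twist":0},{"claw":0,"dx":-4,"dy":-14,"dz":0,"twist":0},{"claw":0,"dx":-6,"dy":-19,"dz":0,"twist":0},{"claw":0,"dx":-7,"dy":-25,"dz":0,"twist":0},{"claw":0,"dx":-9,"dy":-30,"dz":-1,"twist":0},{"claw":0,"dx":-10.5,"dy":-35.5,"dz":-3,"twist":0},{"claw":0,"dx":-12,"dy":-41,"dz":-6,"twist":0},{"claw":0,"dx":-13.7,"dy":-46,"dz":-9,"twist":0}]'
python3 -c "
from hp import *
s=r.get_state();print(loc(np.array(s['tool_pos'])),s['contact_force'])"
```

```text
clock: 6.35
tool_pos: [0.5024, 0.226, 0.253]
eef_rot: [0.804, 0.594, 0.0, 0.0]
contact_force: [0.6, 2.7, 4.3]
opening: -0.0
finger_force: 2.2
[-1.49755554 19.46569653 53.00948571] [0.56287629 2.65547247 4.26375549]
```

```bash
python3 -m pendant '[{"claw":0,"dx":-1.5,"dy":-5,"dz":-3,"twist":0},{"claw":0,"dx":-2.8,"dy":-9.5,"dz":-7,"twist":0},{"claw":0,"dx":-4,"dy":-13.5,"dz":-11.5,"twist":0},{"claw":0,"dx":-5.3,"dy":-17.5,"dz":-16.5,"twist":0},{"claw":0,"dx":-6.2,"dy":-20.5,"dz":-21.5,"twist":0},{"claw":0,"dx":-6.8,"dy":-23,"dz":-26.5,"twist":0},{"claw":0,"dx":-7.5,"dy":-25.5,"dz":-32,"twist":0},{"claw":0,"dx":-8,"dy":-27,"dz":-37,"twist":0}]'
python3 -c "
from hp import *
s=r.get_state();print(loc(np.array(s['tool_pos'])),s['contact_force'])"
```

```text
clock: 7.15
tool_pos: [0.4942, 0.197, 0.2155]
eef_rot: [0.805, 0.594, -0.002, 0.001]
contact_force: [1.1, -2.6, 4.2]
opening: 0.006
finger_force: 2.2
[-1.16609133 49.65086266 15.5473697 ] [ 1.08408135 -2.56705391  4.15197181]
```

Feel for the stop in small steps.

```bash
python3 -m pendant '[{"claw":0,"dx":0,"dy":-0.7,"dz":-2.5,"twist":0},{"claw":0,"dx":0,"dy":-1,"dz":-5,"twist":0},{"claw":0,"dx":0,"dy":-1,"dz":-7,"twist":0},{"claw":0,"dx":0,"dy":-1,"dz":-8.5,"twist":0}]'
python3 -m pendant '[{"claw":0,"dx":0,"dy":0,"dz":-1,"twist":0},{"claw":0,"dx":0,"dy":0,"dz":-2,"twist":0}]'
```

```text
clock: 7.55
tool_pos: [0.4941, 0.198, 0.2073]
eef_rot: [0.804, 0.594, -0.001, 0.0]
contact_force: [0.3, -2.3, 3.9]
opening: 0.007
finger_force: 2.0
clock: 7.75
tool_pos: [0.4942, 0.1983, 0.2055]
eef_rot: [0.804, 0.594, -0.0, 0.0]
contact_force: [-1.2, -3.3, 3.3]
opening: 0.007
finger_force: 2.0
```

```bash
python3 -m pendant '[{"claw":0,"dx":0,"dy":0,"dz":-1,"twist":0},{"claw":0,"dx":0,"dy":0,"dz":-2,"twist":0}]'
python3 -m pendant '[{"claw":0,"dx":0,"dy":0,"dz":-1,"twist":0},{"claw":0,"dx":0,"dy":0,"dz":-2,"twist":0}]'
```

```text
clock: 7.95
tool_pos: [0.4942, 0.1982, 0.2036]
eef_rot: [0.804, 0.594, -0.0, 0.0]
contact_force: [-2.1, -4.1, 5.2]
opening: 0.005
finger_force: 2.7
clock: 8.15
tool_pos: [0.4943, 0.1982, 0.2025]
eef_rot: [0.804, 0.594, -0.0, 0.0]
contact_force: [-4.1, -5.8, 18.7]
opening: 0.006
finger_force: 9.2
```

The stop is reached: 19 N, finger end at z 0.2025. I back off and look at the hook.

```bash
python3 -m pendant '[{"claw":0,"dx":0,"dy":0,"dz":5,"twist":0},{"claw":0,"dx":0,"dy":0,"dz":30,"twist":0},{"claw":0,"dx":0,"dy":0,"dz":75,"twist":0},{"claw":0,"dx":-7,"dy":-24,"dz":115,"twist":0},{"claw":0,"dx":-14,"dy":-48,"dz":150,"twist":0},{"claw":0,"dx":-17,"dy":-58,"dz":160,"twist":0},{"claw":0,"dx":-17,"dy":-58,"dz":160,"twist":0},{"claw":0,"dx":-17,"dy":-58,"dz":160,"twist":0}]'
cat > look.py <<'E'
from hp import *
import sys
s=r.get_state();print(s["clock"],loc(np.array(s["tool_pos"])))
for c in sys.argv[1:]:
    p,P=shot(c,"hook_%s_%d.png"%(c,s["clock"]*100));L=loc(P);L=L[~np.isnan(L).any(-1)]
    Q=L[(abs(L[:,0])<25)&(L[:,1]>2)&(L[:,1]<100)&(abs(L[:,2])<25)]
    for o in range(5,100,8):
        q=Q[(Q[:,1]>=o)&(Q[:,1]<o+8)]
        if len(q)>1: print(c,o,len(q),np.median(q,0).round(1),np.percentile(q,3,0).round(1),np.percentile(q,97,0).round(1))
E
python3 look.py wrist scene top; ls pics
```

```text
clock: 8.95
tool_pos: [0.4772, 0.1412, 0.3606]
eef_rot: [0.804, 0.595, -0.0, -0.001]
contact_force: [0.7, -0.1, -0.0]
opening: 0.006
finger_force: 0.0
8.95 [ -1.56941724 107.96866734 160.57514953]
wrist 5 100 [0.8 6.8 3.6] [-9.8  5.1  0.2] [10.6 12.2  5.1]
wrist 13 72 [ 0.3 16.8  3.6] [-3.2 13.1  2.4] [ 3.7 20.5  5.2]
wrist 21 68 [-0.2 25.2  3.7] [-3.3 21.5  2.4] [ 3.7 29.   4.6]
wrist 29 68 [ 0.6 32.8  3.6] [-3.4 29.   2.2] [ 3.7 36.6  4.8]
wrist 37 59 [ 0.6 40.5  3.4] [-3.4 37.6  2.1] [ 3.6 44.4  4.9]
wrist 45 64 [ 1.1 48.8  3.1] [-2.5 45.4  1.7] [ 4.6 52.3  4.5]
wrist 53 64 [ 1.  56.8  2.9] [-2.6 53.3  1.8] [ 4.6 60.4  4.5]
wrist 61 64 [ 0.9 64.8  3. ] [-2.7 61.2  1.8] [ 4.6 68.5  4.2]
wrist 69 64 [ 0.9 73.1  2.9] [-2.8 69.4  1.3] [ 4.5 76.8  4.1]
wrist 77 71 [ 1.2 80.4 12. ] [-2.8 77.7  2.1] [ 4.4 84.5 13.9]
wrist 85 13 [ 1.2 85.6 12.2] [-1.8 85.3 11.3] [ 3.9 86.8 14.1]
scene 13 14 [ 2.9 17.4  3.1] [-0.7 13.5 -3.1] [ 6.7 20.5  4.9]
scene 21 13 [ 3.4 25.4  1.3] [-1.8 22.8 -4.4] [ 5.3 28.6  4. ]
scene 29 14 [ 3.6 32.4  3.4] [-1.6 29.4 -2.3] [ 7.7 36.4  6.8]
scene 37 13 [ 2.3 40.8  2.5] [-0.2 37.6 -2.3] [ 5.2 44.5  5.9]
scene 45 14 [ 4.  49.   2.3] [-2.1 45.4 -3.4] [ 5.8 52.1  4.2]
scene 53 12 [ 4.  57.5  1.5] [-1.2 53.9 -3.4] [ 6.3 60.2  5.3]
scene 61 11 [ 3.1 64.6  1.9] [-1.9 61.6 -2. ] [ 6.8 67.2  4.5]
scene 69 15 [ 3.6 72.1  1.9] [-1.  69.4 -4.3] [ 6.2 76.1  6.2]
scene 77 26 [ 4.7 80.4  7.8] [-1.2 77.5 -2.1] [ 7.9 84.6 14.2]
scene 85 2 [ 1.4 86.9  9.3] [-1.1 86.6  7.3] [ 3.9 87.3 11.2]
hook_scene_894.png
hook_top_894.png
hook_wrist_894.png
s2.png
scene1.png
t2.png
top1.png
w1.png
w2.png
```

The folded hook lies centred: x about +1 mm, bar top about +3 mm, lip top about +13 mm and lip end at 85 mm. Next, fetch the remote.

```bash
python3 -m pendant '[{"claw":0.45,"dx":8,"dy":-40,"dz":0,"twist":0.14},{"claw":0.45,"dx":16,"dy":-85,"dz":0,"twist":0.28},{"claw":0.45,"dx":24,"dy":-130,"dz":0,"twist":0.42},{"claw":0.45,"dx":32,"dy":-175,"dz":0,"twist":0.56},{"claw":0.45,"dx":40,"dy":-220,"dz":0,"twist":0.7},{"claw":0.45,"dx":48,"dy":-265,"dz":0,"twist":0.84},{"claw":0.45,"dx":56,"dy":-310,"dz":0,"twist":0.98},{"claw":0.45,"dx":64,"dy":-350,"dz":0,"twist":1.12}]' 20
python3 -m pendant '[{"claw":0.45,"dx":5,"dy":-25,"dz":0,"twist":0.14},{"claw":0.45,"dx":10,"dy":-50,"dz":0,"twist":0.28},{"claw":0.45,"dx":13,"dy":-64,"dz":0,"twist":0.42},{"claw":0.45,"dx":13,"dy":-64,"dz":0,"twist":0.515},{"claw":0.45,"dx":13,"dy":-64,"dz":0,"twist":0.515},{"claw":0.45,"dx":13,"dy":-64,"dz":0,"twist":0.515},{"claw":0.45,"dx":13,"dy":-64,"dz":0,"twist":0.515}]'
python3 - <<'E'
from h import *
s=r.get_state();print(s["q"],s["tool_pos"],R.from_quat(s["eef_rot"]).as_euler("xyz"))
p,P=shot("wrist","w3.png")
X=P.reshape(-1,3);X=X[~np.isnan(X).any(1)]
S=X[(abs(X[:,0]-.555)<.06)&(abs(X[:,1]+.27)<.06)]
for lo,hi in((.125,.14),(.18,.2)):
    Q=S[(S[:,2]>lo)&(S[:,2]<hi)]
    if len(Q)>4: print(lo,len(Q),Q.mean(0).round(4),[np.round(t,4) for t in cv2.minAreaRect(Q[:,:2].astype(np.float32))],np.median(Q[:,2]))
E
```

```text
clock: 9.9
tool_pos: [0.5417, -0.2115, 0.3603]
eef_rot: [0.363, 0.932, 0.0, -0.001]
contact_force: [0.9, 0.4, 0.4]
opening: 0.449
finger_force: 0.0
clock: 10.6
tool_pos: [0.5547, -0.2727, 0.3614]
eef_rot: [0.117, 0.993, 0.0, -0.0]
contact_force: [-0.3, -0.6, 0.2]
opening: 0.453
finger_force: 0.0
[ 0.85579429  0.69318597 -0.94490186  1.38875783  0.56038459  1.34020992
  1.23360505] [ 0.5546817  -0.27266838  0.36136325] [ 3.14119503e+00 -5.17289839e-04  2.90777250e+00]
0.125 348 [ 0.5483 -0.272   0.133 ] [array([ 0.5524, -0.2731]), array([0.0213, 0.049 ]), np.float64(76.4049)] 0.13322362394561482
0.18 296 [ 0.552  -0.2729  0.1887] [array([ 0.5525, -0.273 ]), array([0.0091, 0.0363]), np.float64(76.4261)] 0.18879098107281908
```

```bash
python3 -m pendant '[{"claw":0.45,"dx":-1,"dy":0,"dz":-45,"twist":0},{"claw":0.45,"dx":-1,"dy":0,"dz":-90,"twist":0},{"claw":0.45,"dx":-1,"dy":0,"dz":-135,"twist":0},{"claw":0.45,"dx":-1,"dy":0,"dz":-170,"twist":0},{"claw":0.45,"dx":-1,"dy":0,"dz":-190,"twist":0},{"claw":0.45,"dx":-1,"dy":0,"dz":-199,"twist":0},{"claw":0.45,"dx":-1,"dy":0,"dz":-199,"twist":0}]'
python3 -m pendant '[{"claw":0,"dx":0,"dy":0,"dz":0,"twist":0},{"claw":0,"dx":0,"dy":0,"dz":0,"twist":0},{"claw":0,"dx":0,"dy":0,"dz":0,"twist":0},{"claw":0,"dx":0,"dy":0,"dz":0,"twist":0},{"claw":0,"dx":0,"dy":0,"dz":0,"twist":0},{"claw":0,"dx":0,"dy":0,"dz":0,"twist":0}]' 25
```

```text
clock: 11.35
tool_pos: [0.5532, -0.2733, 0.162]
eef_rot: [0.117, 0.993, 0.0, -0.001]
contact_force: [-1.2, -0.4, 0.3]
opening: 0.445
finger_force: 0.0
clock: 11.95
tool_pos: [0.554, -0.2735, 0.1635]
eef_rot: [0.117, 0.993, -0.0, 0.001]
contact_force: [-0.7, 0.8, 5.7]
opening: 0.116
finger_force: 25.0
```

```bash
python3 -m pendant '[{"claw":0,"dx":0,"dy":0,"dz":20,"twist":0},{"claw":0,"dx":0,"dy":0,"dz":50,"twist":0},{"claw":0,"dx":0,"dy":0,"dz":90,"twist":0},{"claw":0,"dx":0,"dy":0,"dz":130,"twist":0},{"claw":0,"dx":0,"dy":0,"dz":170,"twist":0},{"claw":0,"dx":0,"dy":0,"dz":200,"twist":0},{"claw":0,"dx":0,"dy":0,"dz":225,"twist":0},{"claw":0,"dx":-5,"dy":25,"dz":230,"twist":0}]'
python3 -m pendant '[{"claw":0,"dx":-8,"dy":40,"dz":0,"twist":0},{"claw":0,"dx":-16,"dy":80,"dz":0,"twist":0},{"claw":0,"dx":-25,"dy":120,"dz":0,"twist":-0.02},{"claw":0,"dx":-33,"dy":160,"dz":0,"twist":-0.055},{"claw":0,"dx":-41,"dy":200,"dz":0,"twist":-0.055},{"claw":0,"dx":-49,"dy":240,"dz":0,"twist":-0.055},{"claw":0,"dx":-57,"dy":280,"dz":0,"twist":-0.055},{"claw":0,"dx":-65,"dy":315,"dz":0,"twist":-0.055}]'
python3 -m pendant '[{"claw":0,"dx":-6,"dy":25,"dz":0,"twist":0},{"claw":0,"dx":-11,"dy":45,"dz":0,"twist":0},{"claw":0,"dx":-11,"dy":53,"dz":0,"twist":0},{"claw":0,"dx":-11,"dy":53,"dz":0,"twist":0},{"claw":0,"dx":-11,"dy":53,"dz":0,"twist":0}]'
cat > chk.py <<'E'
from hp import *
s=r.get_state();print(s["clock"],loc(np.array(s["tool_pos"])).round(1),R.from_quat(s["eef_rot"]).as_euler("xyz")[2]-np.pi-np.load("hinge.npy")[2],s["q"][6],s["contact_force"])
p,P=shot("wrist","w%d.png"%(s["clock"]*100));L=loc(P);np.save("L.npy",L)
E
python3 chk.py; ls pics
```

```text
clock: 12.75
tool_pos: [0.5494, -0.2522, 0.3945]
eef_rot: [0.12, 0.993, -0.001, 0.002]
contact_force: [0.3, 0.5, -2.2]
opening: 0.114
finger_force: 25.0
clock: 13.55
tool_pos: [0.4823, 0.0681, 0.3923]
eef_rot: [0.143, 0.99, -0.0, -0.0]
contact_force: [0.7, -0.4, -2.3]
opening: 0.111
finger_force: 25.0
clock: 14.05
tool_pos: [0.4728, 0.118, 0.3922]
eef_rot: [0.145, 0.989, -0.001, -0.0]
contact_force: [-0.3, -0.7, -2.8]
opening: 0.113
finger_force: 25.0
14.05 [  0.9 131.4 192.2] -0.0017084926954908375 0.4834088485993616 [-0.30598833 -0.74161959 -2.79244133]
hook_scene_894.png
hook_top_894.png
hook_wrist_894.png
s2.png
scene1.png
t2.png
top1.png
w1.png
w1405.png
w2.png
w3.png
```

View pics/w1405.png

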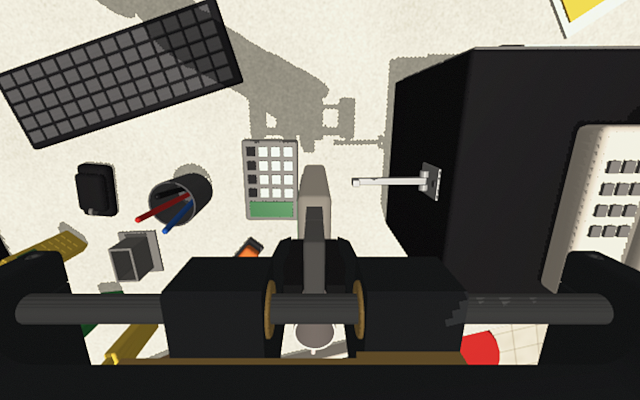

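Run:
```python
import numpy as np
L=np.load("L.npy");L=L[~np.isnan(L).any(-1)]
Q=L[(abs(L[:,0])<25)&(L[:,1]>2)&(L[:,1]<100)&(abs(L[:,2])<25)]
for o in range(5,100,8):
    q=Q[(Q[:,1]>=o)&(Q[:,1]<o+8)]
    if len(q)>1: print(o,len(q),np.median(q,0).round(1),np.percentile(q,3,0).round(1),np.percentile(q,97,0).round(1))
Q=L[(abs(L[:,0])<60)&(abs(L[:,1]-131)<13)&(L[:,2]>20)&(L[:,2]<235)]
for z in range(20,235,8):
    q=Q[(Q[:,2]>=z)&(Q[:,2]<z+8)]
    if len(q)>5: print("rem",z,len(q),np.median(q,0).round(1),np.percentile(q,2,0).round(1),np.percentile(q,98,0).round(1))
```

```text
5 101 [-1.2  7.2  3.4] [-10.8   5.2  -1.9] [10.3 12.   5.1]
13 54 [-0.9 16.6  3.6] [-3.8 13.2 -2.8] [ 3.5 20.2  4.8]
21 58 [-1.  24.9  3.5] [-3.9 21.2 -2.7] [ 3.5 28.7  5.1]
29 49 [-0.3 32.6  3.3] [-3.6 29.3 -1.4] [ 3.5 36.4  4.5]
37 49 [-0.3 41.   3.3] [-3.7 37.2  1.7] [ 3.4 44.6  4.5]
45 49 [-0.2 49.2  3. ] [-3.4 45.4  0.9] [ 3.5 52.6  4.3]
53 48 [-0.2 57.4  2.8] [-3.4 53.5  0.3] [ 3.5 60.8  4.4]
61 48 [-0.1 65.3  2.6] [-3.3 61.8 -0.7] [ 4.7 68.9  4.1]
69 54 [ 0.5 72.5  2.2] [-3.  69.2 -1.2] [ 4.9 76.1  3.5]
77 57 [-1.1 82.  11.4] [-3.2 77.1 -1.2] [ 4.8 84.7 13.7]
85 34 [-0.1 86.8 12. ] [-3.  85.5 -1.6] [ 4.5 87.9 13.5]
rem 36 20 [-25.1 130.8  40.4] [-25.4 121.4  39.3] [-21.5 141.8  43.2]
rem 44 28 [-25.  131.3  47.4] [-25.4 121.8  45.5] [-23.4 141.3  51.9]
rem 52 32 [-25.1 132.3  57.5] [-25.3 123.1  52.3] [-23.4 141.5  59.5]
rem 60 25 [-25.  131.3  64.3] [-25.2 121.3  62. ] [-22.4 141.3  67.2]
rem 68 42 [-25.  131.8  72.7] [-25.2 121.9  68.9] [-20.8 142.7  75.9]
rem 76 28 [-24.9 133.5  79.6] [-25.3 122.8  76.9] [-20.1 142.9  83.5]
rem 84 45 [-24.9 132.2  86.7] [-25.3 121.5  84. ] 
[... 604 characters left out ...]
3 131.9 162.1] [-24.8 120.9 157.3] [  3.7 142.4 163.6]
rem 164 70 [-18.2 131.3 167.6] [-18.6 126.1 164.1] [-16.4 137.1 171.9]
rem 172 74 [-18.2 131.8 175.9] [-18.6 126.6 172.2] [-17.8 136.  179.7]
rem 180 88 [-18.2 131.8 184.1] [-18.6 126.8 180.2] [-17.7 136.4 187.9]
rem 188 167 [-17.7 130.7 193.2] [-18.5 118.9 188.4] [ -8.1 143.  195.9]
rem 196 301 [ -8.9 130.8 200. ] [-18.4 118.6 196.2] [ -8.1 143.7 203.8]
rem 204 370 [ -8.8 131.  208.2] [-18.4 118.4 204.2] [ -7.9 143.8 211.9]
rem 212 1589 [ -8.1 131.3 217.6] [-18.2 119.3 212.5] [  7.6 142.1 219.3]
rem 220 292 [ -8.5 124.8 224.3] [ -9.2 118.3 220.1] [ -7.9 143.7 227.9]
rem 228 338 [ -8.5 125.9 232. ] [-10.2 118.4 228.3] [ -7.8 143.7 234.9]
```

The wrist view shows the held remote at about (315,200) and the hook at (355–430,180), lip to the left. Measured in the same picture, the eye is at x +0.15 and the lip at x +0.8, with the lip top at +12.5. The remote hangs upright. I descend outside the tip.

```bash
python3 -m pendant '[{"claw":0,"dx":0.5,"dy":0,"dz":-30,"twist":0},{"claw":0,"dx":0.5,"dy":0,"dz":-70,"twist":0},{"claw":0,"dx":0.5,"dy":0,"dz":-110,"twist":0},{"claw":0,"dx":0.5,"dy":0,"dz":-145,"twist":0},{"claw":0,"dx":0.5,"dy":0,"dz":-165,"twist":0},{"claw":0,"dx":0.5,"dy":0,"dz":-171,"twist":0},{"claw":0,"dx":0.5,"dy":0,"dz":-171,"twist":0},{"claw":0,"dx":0.5,"dy":0,"dz":-171,"twist":0}]'
python3 chk.py
cat > an.py <<'E'
import numpy as np,sys
L=np.load("L.npy");L=L[~np.isnan(L).any(-1)];c=float(sys.argv[1])
Q=L[(abs(L[:,0])<12)&(L[:,1]>2)&(L[:,1]<95)&(abs(L[:,2])<25)]
for o in range(5,95,10):
    q=Q[(Q[:,1]>=o)&(Q[:,1]<o+10)]
    if len(q)>3: print(o,len(q),np.median(q,0).round(1),np.percentile(q,5,0).round(1),np.percentile(q,95,0).round(1))
Q=L[(abs(L[:,0])<40)&(abs(L[:,1]-c)<13)]
for a,b,x in((-40,-17,-30),(-12,-6,-22),(18,40,-30),(42,50,-30)):
    q=Q[(Q[:,2]>=a)&(Q[:,2]<b)&(Q[:,0]<20)]
    if len(q)>5: print("rem",a,len(q),np.median(q,0).round(1),np.percentile(q,2,0).round(1),np.percentile(q,98,0).round(1))
E
python3 an.py 131
```

```text
clock: 14.9
tool_pos: [0.4739, 0.1195, 0.2227]
eef_rot: [0.144, 0.99, 0.001, 0.001]
contact_force: [0.0, 0.2, -2.1]
opening: 0.11
finger_force: 25.0
14.9 [  1.5 129.7  22.7] -0.001113284181948726 0.2419381897280709 [ 0.02748082  0.15863059 -2.1300315 ]
5 491 [-1.7  7.3  3.2] [-10.3   5.3  -1.6] [10.4 13.9  4.8]
15 253 [-1.  19.9  3.6] [-3.6 15.5 -1.6] [ 3.6 24.5  4.6]
25 243 [-0.8 30.   3.4] [-3.4 25.5 -1.5] [ 3.5 34.3  4.5]
35 248 [-0.9 40.1  3.1] [-3.4 35.5 -2.1] [ 3.5 44.5  4.5]
45 255 [-0.6 50.1  2.9] [-3.3 45.6 -2.2] [ 4.2 54.4  4.2]
55 262 [-0.4 59.9  2.9] [-3.1 55.5 -2.3] [ 4.5 64.6  4. ]
65 258 [-0.4 70.   2.6] [-3.  65.6 -2.9] [ 4.5 74.5  3.7]
75 279 [-2.  81.4  5.7] [-2.9 75.5 -3.2] [ 4.2 84.6 13.3]
85 170 [-0.2 87.2  8. ] [-2.8 85.3 -3.1] [ 4.2 87.6 13.4]
rem -40 242 [-24.  130.1 -26.7] [-24.4 119.7 -39.2] [-11.9 141.9 -17.4]
rem -12 863 [-14.8 130.1  -7.5] [-23.9 119.1 -11.2] [  4.3 140.6  -6.2]
rem 18 715 [ -8.5 130.6  31.6] [-17.9 118.4  19.2] [ -7.5 143.4  39.7]
rem 42 1596 [ -7.5 130.1  48. ] [-17.7 119.9  42.5] [  8.2 142.5  49.5]
```

```bash
python3 -m pendant '[{"claw":0,"dx":2.3,"dy":7.7,"dz":-1,"twist":0},{"claw":0,"dx":4.6,"dy":15.3,"dz":-1,"twist":0},{"claw":0,"dx":6.8,"dy":23,"dz":-1,"twist":0},{"claw":0,"dx":8.5,"dy":28.8,"dz":-1,"twist":0},{"claw":0,"dx":9.7,"dy":32.6,"dz":-1,"twist":0},{"claw":0,"dx":9.7,"dy":32.6,"dz":-1,"twist":0},{"claw":0,"dx":9.7,"dy":32.6,"dz":-1,"twist":0}]'
python3 chk.py;python3 an.py 97
```

```text
clock: 15.65
tool_pos: [0.4826, 0.1519, 0.2206]
eef_rot: [0.144, 0.99, -0.0, -0.0]
contact_force: [-0.0, -1.3, -2.4]
opening: 0.106
finger_force: 25.0
15.65 [ 0.6 96.2 20.6] -3.95533495662348e-05 0.204223820089878 [-0.01873343 -1.26132498 -2.36744227]
5 449 [-1.9  7.4  3.3] [-10.7   5.4  -1.9] [ 9.6 14.3  4.9]
15 255 [-1.  19.9  3.5] [-3.6 15.4 -1.5] [ 3.4 24.6  4.6]
25 250 [-1.  30.1  3.3] [-3.4 25.6 -1.5] [ 3.6 34.4  4.4]
35 269 [-0.6 40.1  3.1] [-3.4 35.5 -1.5] [ 4.3 44.7  4.1]
45 256 [-0.4 50.1  2.9] [-3.2 45.7 -2. ] [ 4.3 54.5  4.1]
55 256 [-0.6 60.   2.8] [-3.2 55.6 -2.1] [ 4.4 64.4  4. ]
65 250 [-0.6 69.7  2.6] [-2.9 65.5 -2.9] [ 4.5 74.2  3.8]
75 134 [-2.7 81.1  1.7] [-10.3  75.5  -3.6] [-1.6 84.7 24.4]
85 221 [-5.3 87.7 -9.1] [-11.   85.5 -12.1] [ 2.2 90.3 23.4]
rem -40 258 [-25.1  96.8 -27.2] [-25.4  86.3 -39.6] [-13.1 108.5 -17.3]
rem -12 815 [-16.6  96.7  -9.5] [-24.6  86.3 -11.8] [  3.  106.6  -7.6]
rem 18 798 [-9.2 97.1 31.2] [-18.8  84.5  19.4] [ -8.4 109.5  39.6]
rem 42 1511 [-8.3 96.6 46. ] [-18.4  85.7  42.3] [  7.1 108.6  48.8]
```

```bash
python3 -m pendant '[{"claw":0,"dx":1.2,"dy":1.3,"dz":0,"twist":0},{"claw":0,"dx":1.7,"dy":2.8,"dz":0,"twist":0},{"claw":0,"dx":2.1,"dy":4.2,"dz":0,"twist":0},{"claw":0,"dx":2.5,"dy":5.6,"dz":0,"twist":0}]'
python3 -m pendant '[{"claw":0,"dx":0.4,"dy":1.4,"dz":0,"twist":0},{"claw":0,"dx":0.9,"dy":2.9,"dz":0,"twist":0},{"claw":0,"dx":1.3,"dy":4.3,"dz":0,"twist":0},{"claw":0,"dx":1.7,"dy":5.7,"dz":0,"twist":0}]'
```

```text
clock: 16.1
tool_pos: [0.4852, 0.1578, 0.2207]
eef_rot: [0.144, 0.99, 0.0, -0.0]
contact_force: [0.5, -0.3, -1.2]
opening: 0.11
finger_force: 25.0
clock: 16.5
tool_pos: [0.4869, 0.1635, 0.2207]
eef_rot: [0.144, 0.99, 0.0, -0.0]
contact_force: [-0.2, 0.1, -1.1]
opening: 0.112
finger_force: 25.0
```

```bash
python3 chk.py;python3 an.py 85
```

```text
16.5 [ 1.4 83.8 20.7] -6.92653412168176e-05 0.19452613477437838 [-0.16456057  0.10912084 -1.11242711]
5 429 [-1.6  7.5  3.4] [-10.4   5.3  -1.2] [ 9.6 14.2  4.8]
15 263 [-1.2 20.1  3.5] [-3.6 15.5 -2.2] [ 3.7 24.4  4.6]
25 259 [-1.  30.   3.3] [-3.5 25.6 -2.3] [ 3.7 34.6  4.6]
35 265 [-0.8 40.   3.1] [-3.4 35.5 -2.9] [ 3.9 44.6  4.2]
45 255 [-0.8 50.   2.9] [-3.2 45.6 -3.1] [ 3.9 54.5  4.1]
55 215 [-1.3 59.4  2.8] [-3.  55.5 -2.2] [ 3.9 64.3  4. ]
65 205 [-2.9 72.2  1.4] [ -9.8  66.  -12. ] [-0.6 74.7 23.9]
75 138 [-5.2 76.6 -8.2] [-10.7  75.2  -9.9] [-1.  77.9 24. ]
85 207 [-5.9 92.7 -9.3] [-11.1  90.1 -12.1] [ 3.8 94.8 23.6]
rem -40 255 [-24.2  84.4 -27. ] [-24.6  73.9 -39.6] [-12.1  96.2 -17.5]
rem -12 782 [-16.2  85.   -9.3] [-23.7  73.5 -11.8] [ 3.2 94.3 -7.5]
rem 18 787 [-8.4 85.2 31.1] [-18.   72.5  19.6] [-7.5 97.4 39.6]
rem 42 1538 [-7.5 84.2 46.1] [-17.5  73.8  42.3] [ 8.1 96.9 49.2]
```

No contact, and the eye is already over the tip. I continue past the lip.

```bash
python3 -m pendant '[{"claw":0,"dx":0.4,"dy":1.4,"dz":0,"twist":0},{"claw":0,"dx":0.9,"dy":2.9,"dz":0,"twist":0},{"claw":0,"dx":1.3,"dy":4.3,"dz":0,"twist":0},{"claw":0,"dx":1.7,"dy":5.7,"dz":0,"twist":0},{"claw":0,"dx":2.1,"dy":7.2,"dz":0,"twist":0}]'
python3 -m pendant '[{"claw":0,"dx":0.5,"dy":1.9,"dz":0,"twist":0},{"claw":0,"dx":1,"dy":3.8,"dz":0,"twist":0},{"claw":0,"dx":1.6,"dy":5.7,"dz":0,"twist":0},{"claw":0,"dx":2.1,"dy":7.6,"dz":0,"twist":0},{"claw":0,"dx":2.6,"dy":9.6,"dz":0,"twist":0}]'
python3 -m pendant '[{"claw":0,"dx":1,"dy":3.8,"dz":0,"twist":0},{"claw":0,"dx":2,"dy":7.6,"dz":0,"twist":0},{"claw":0,"dx":3,"dy":11.5,"dz":0,"twist":0},{"claw":0,"dx":4.1,"dy":15.3,"dz":0,"twist":0},{"claw":0,"dx":5.2,"dy":19.2,"dz":0,"twist":0},{"claw":0,"dx":5.7,"dy":21,"dz":0,"twist":0},{"claw":0,"dx":5.7,"dy":21,"dz":0,"twist":0}]'
python3 chk.py;python3 an.py 44
```

```text
clock: 17.05
tool_pos: [0.489, 0.1706, 0.2207]
eef_rot: [0.144, 0.99, 0.0, 0.0]
contact_force: [-0.5, -0.6, -2.5]
opening: 0.112
finger_force: 25.0
clock: 17.55
tool_pos: [0.4916, 0.1803, 0.2207]
eef_rot: [0.144, 0.99, 0.0, -0.0]
contact_force: [-0.7, -0.1, -1.9]
opening: 0.11
finger_force: 25.0
clock: 18.25
tool_pos: [0.4973, 0.2016, 0.2207]
eef_rot: [0.144, 0.99, 0.0, -0.0]
contact_force: [-0.7, -0.4, -1.7]
opening: 0.106
finger_force: 25.0
18.25 [ 0.5 44.4 20.7] 0.000292475531413372 0.1614658813389285 [-0.71577621 -0.44369294 -1.73412352]
5 379 [-1.8  7.8  3.5] [-10.8   5.3  -1.5] [ 7.9 14.3  4.8]
15 232 [-2.1 19.4  3.5] [-3.7 15.4 -2.8] [ 3.  24.2  4.6]
25 173 [-3.4 32.   2.1] [-10.4  25.6 -12.6] [-1.7 34.5 24.4]
35 156 [-5.8 36.6 -8.5] [-11.1  35.1 -10.2] [-1.4 38.4 23.4]
45 183 [-5.6 52.8 -8.6] [-11.   50.7 -10.5] [-1.3 54.7 23.5]
55 152 [-3.  58.2  1.8] [-10.5  55.3 -12.1] [-1.5 64.3 24.1]
65 234 [-1.  70.5  2.6] [-3.1 65.9 -3. ] [ 4.1 74.6  3.8]
75 364 [-1.2 80.3  5.1] [-2.9 75.8 -2.5] [ 4.3 84.4 13.3]
85 89 [-1.7 86.  11.8] [-2.8 85.1 -2.1] [ 4.  87.3 13.4]
rem -40 252 [-25.1  44.9 -27.4] [-25.4  34.4 -39.6] [-12.1  56.7 -17.4]
rem -12 751 [-17.7  44.8  -9.3] [-24.6  34.4 -11.8] [-1.4 55.1 -7.5]
rem 18 791 [-9.2 43.8 31.1] [-18.8  31.5  19.7] [-8.4 56.7 39.8]
rem 42 1529 [-8.4 44.7 46.1] [-18.4  32.3  42.4] [ 7.2 55.3 49.1]
```

```bash
python3 -m pendant '[{"claw":0,"dx":0,"dy":0,"dz":-2,"twist":0},{"claw":0,"dx":0,"dy":0,"dz":-4,"twist":0},{"claw":0,"dx":0,"dy":0,"dz":-6,"twist":0},{"claw":0,"dx":0,"dy":0,"dz":-8,"twist":0},{"claw":0,"dx":0,"dy":0,"dz":-9.5,"twist":0},{"claw":0,"dx":0,"dy":0,"dz":-10,"twist":0}]'
python3 -m pendant '[{"claw":0,"dx":0,"dy":0,"dz":-0.5,"twist":0},{"claw":0,"dx":0,"dy":0,"dz":-1,"twist":0}]'
python3 -m pendant '[{"claw":0,"dx":0,"dy":0,"dz":-0.5,"twist":0},{"claw":0,"dx":0,"dy":0,"dz":-1,"twist":0}]'
```

```text
clock: 18.9
tool_pos: [0.4972, 0.201, 0.2104]
eef_rot: [0.144, 0.99, -0.0, -0.0]
contact_force: [0.8, 0.2, -2.3]
opening: 0.11
finger_force: 25.0
clock: 19.1
tool_pos: [0.4973, 0.2012, 0.2097]
eef_rot: [0.144, 0.99, 0.0, 0.0]
contact_force: [0.6, 0.8, -1.3]
opening: 0.112
finger_force: 25.0
clock: 19.3
tool_pos: [0.4973, 0.2011, 0.2087]
eef_rot: [0.144, 0.99, 0.0, 0.0]
contact_force: [-0.8, -0.4, -1.7]
opening: 0.108
finger_force: 25.0
```

```bash
python3 -m pendant '[{"claw":0,"dx":0,"dy":0,"dz":-0.5,"twist":0},{"claw":0,"dx":0,"dy":0,"dz":-0.8,"twist":0}]'
python3 -m pendant '[{"claw":0,"dx":0,"dy":0,"dz":-0.4,"twist":0},{"claw":0,"dx":0,"dy":0,"dz":-0.4,"twist":0}]'
```

```text
clock: 19.5
tool_pos: [0.4974, 0.2012, 0.2083]
eef_rot: [0.144, 0.99, 0.0, 0.0]
contact_force: [-0.9, -1.5, 3.9]
opening: 0.112
finger_force: 25.0
clock: 19.7
tool_pos: [0.4974, 0.2012, 0.2082]
eef_rot: [0.144, 0.99, -0.0, 0.0]
contact_force: [-0.6, -0.6, 6.4]
opening: 0.11
finger_force: 25.0
```

Weight is taken by the bar. I open just a little to stay clear of the lip, then rise.

```bash
python3 -m pendant '[{"claw":0.14,"dx":0,"dy":0,"dz":0.5,"twist":0},{"claw":0.17,"dx":0,"dy":0,"dz":0.5,"twist":0},{"claw":0.2,"dx":0,"dy":0,"dz":0.5,"twist":0},{"claw":0.2,"dx":0,"dy":0,"dz":0.5,"twist":0},{"claw":0.2,"dx":0,"dy":0,"dz":0.5,"twist":0}]'
python3 -m pendant '[{"claw":0.2,"dx":0,"dy":0,"dz":5,"twist":0},{"claw":0.2,"dx":0,"dy":0,"dz":15,"twist":0},{"claw":0.25,"dx":0,"dy":0,"dz":30,"twist":0},{"claw":0.25,"dx":0,"dy":0,"dz":60,"twist":0},{"claw":0.25,"dx":0,"dy":0,"dz":100,"twist":0},{"claw":0.25,"dx":0,"dy":0,"dz":140,"twist":0},{"claw":0.25,"dx":0,"dy":0,"dz":150,"twist":0},{"claw":0.25,"dx":0,"dy":0,"dz":150,"twist":0}]'
python3 chk.py; python3 an.py 44; python3 -c "
from h import *
p,_=shot('scene');cv2.imwrite('pics/fin.png',np.hstack([cv2.resize(p[130:270,360:500],(480,480)),]))"
```

```text
clock: 20.2
tool_pos: [0.4973, 0.2011, 0.2079]
eef_rot: [0.144, 0.99, 0.0, -0.0]
contact_force: [0.4, 0.4, -0.9]
opening: 0.201
finger_force: 0.0
clock: 21.0
tool_pos: [0.4979, 0.2019, 0.3602]
eef_rot: [0.144, 0.99, 0.001, 0.002]
contact_force: [-0.6, -0.5, -0.3]
opening: 0.25
finger_force: 0.0
21.0 [  1.   43.9 160.2] -0.0003128042530752828 0.3256983640525844 [-0.60373378 -0.46623427 -0.3216323 ]
5 113 [-1.2  7.6  3.6] [-10.    5.3   0.8] [ 9.  14.4  4.9]
15 74 [-0.6 19.7  3.3] [-3.9 15.4  0.4] [ 3.2 24.   4.5]
25 90 [-1.1 30.4  3.2] [ -4.7  25.  -24.6] [ 3.2 34.6  4.5]
35 104 [ -2.4  37.4 -20.3] [-10.9  35.1 -22. ] [10.5 40.   3.9]
45 69 [ -2.4  53.4 -20.7] [-10.6  51.7 -22.6] [ 4.3 55.   4.3]
55 82 [-0.  60.3  2.5] [-3.4 56.  -2.2] [ 4.5 64.6  3.9]
65 81 [-0.  69.9  2.6] [-3.2 65.6 -2.9] [ 4.4 74.3  4. ]
75 105 [-0.3 80.1  3.9] [-3.1 75.4 -3. ] [ 4.3 84.7 13.2]
85 22 [-1.4 86.  11.6] [-3.  85.1  0.8] [ 4.  87.2 13.3]
rem -40 399 [-13.9  40.8 -21.8] [-25.3  33.8 -39. ] [ 18.9  56.2 -19.4]
rem -12 10 [-18.7  44.8  -7.5] [-19.   41.2 -11.2] [-18.5  49.5  -7.2]
rem 18 388 [-2.4 45.7 34. ] [-18.8  41.4  22.4] [16.6 50.2 35.6]
```

View pics/fin.png

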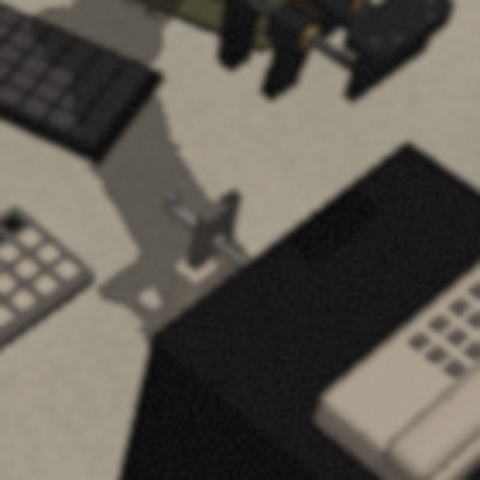

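The crop shows the remote hanging on the hook at about (210,230), behind the upturned tip, with the gripper clear. I let it settle briefly and hand in.

```bash
python3 -m pendant '[{"claw":0.25,"dx":0,"dy":0,"dz":0,"twist":0},{"claw":0.25,"dx":0,"dy":0,"dz":0,"twist":0},{"claw":0.25,"dx":0,"dy":0,"dz":0,"twist":0},{"claw":0.25,"dx":0,"dy":0,"dz":0,"twist":0},{"claw":0.25,"dx":0,"dy":0,"dz":0,"twist":0},{"claw":0.25,"dx":0,"dy":0,"dz":0,"twist":0},{"claw":0.25,"dx":0,"dy":0,"dz":0,"twist":0},{"claw":0.25,"dx":0,"dy":0,"dz":0,"twist":0}]'
python3 -c "
from plant import r
print(r.finish_job())"
```

```text
clock: 21.9
tool_pos: [0.4973, 0.2011, 0.358]
eef_rot: [0.144, 0.99, 0.0, 0.0]
contact_force: [-0.1, 0.0, -0.3]
opening: 0.251
finger_force: 0.0
the job is handed in; nothing more can be done
None
```

The hook is folded out to its stop and the remote hangs on it by its eye, about 45 mm out from the hinge pin and behind the upturned tip; I handed the job in at about 22 s, and no verdict came back.

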